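# Start the bias test: switch on and key in the sequence

## Robot

A 6-joint arm with a two-finger parallel gripper is mounted at the origin on the work surface. World frame = base frame: x ahead of the robot, y to its left, z up, the work surface at z = 0. Lengths are in mm, angles in rad, forces in N, time in s.
With the tool pointing down it reaches from about 350 to 875 mm from the base axis. Payload 4.2 kg.
Tool frame: the origin (TCP) lies at the very end of the fingers, on their centre line; the grasp point (between the pads) lies 19 mm behind it; z points along the fingers, y is the direction in which the jaws open and shut (so a half turn about z gives the same grasp; the last joint's range is limited). The gripper opens to 85 mm and grips with 20 to 120 N. Pads are 22 mm wide; open, the fingers measure 114 mm over their backs; the gripper's body (76 mm by 85 mm) begins 54 mm behind the grasp point. The pads swing forward as they close: fully open they stand 13 mm farther back than shut.
Start: joints at [1.472, 0.385, 0.008, 0, -1.194, -0.259], TCP at [218.851, 585.409, 231.312] pointing down, gripper open.
Joint ranges: [-3.14, 3.14], [-1.21, 2.06], [-1.07, 1.41], [-3.16, 2.05], [-2.99, -0.16], [-3.1, 3.1]. Speed limits (rad/s): [2.79, 2.79, 3.14, 3.14, 3.14, 3.14].

## Interface

Orientations are given as a unit quaternion [x, y, z, w].
In Python, from bench import arm, optics, job gives the robot as it stands.
- The arm moves only by the tool send_rows, never from a script. Its argument "steps" is a list that holds one entry, the list of rows, each a list of 5 numbers: the shift along the tool's x, y, z in cm, then the turn about the tool's z in rad, then the opening, from 0 (shut) to 1 (fully open). A call has 1 to 10 rows; each row shifts and turns the pose as measured when the row begins, along the tool's axes as they then stand; what a row does not reach is not made up. A row lasts 1/12 s, in which the tool goes at most 41.7 mm and 7.16 degrees, less where a joint would pass 70% of its speed; a pose out of reach is approached as far as the arm can. A call with a gripper value outside its range is refused whole. The fingers move at their own pace and stop on an object; the grip force is fixed at half the most. Time passes only in rows, so rows that do not move let the fingers close. It gives the time, the measured TCP pose, the force and the opening at its end, in the units of the state.
- arm.read_state(): the state, without advancing time (a new reading comes with each control period).
- optics.get_image(name): name is "scene" or "top" or "wrist"; returns (picture, depth): 420x560x3 uint8, blue, green, red; 420x560 float32, mm along the optical axis (not along the pixel's ray), 0 where there is no reading.
- optics.get_calibration(name): a dict with "K" (3x3 intrinsics, pixels), "rvec" (rotation vector, rad) and "tvec" (3), from world to camera coordinates, as OpenCV has them; the wrist camera has in their place "hand_eye" (4x4, takes a point from camera to tool coordinates, whose origin is the TCP and whose axes are the flange's). Camera axes: x right, y down, z forward; pixel columns grow to the right and rows downward; lengths in mm; the calibration is good to about 2 mm. A picture is of the moment at which its call begins: read the wrist's pose just before it. get_calibration takes no time and is no camera call.
- job.job_done(): hands the job in, once; it reports no verdict.
The state is a dict: "clock": time; "joints": joint angles; "joint_vel": joint speeds; "joint_efforts": joint torques, N m; "position": TCP position; "ee_rot": TCP orientation; "contact_force": force on the tool from outside, world axes, zero at the start; "wrist_torque": the same for the moment, N m; "gripper_width": finger opening in mm.
Only numpy, scipy, OpenCV 4.12 (cv2) and the standard library are available. Lean on these libraries where they do the work, as an engineer would, in place of code of your own. Each camera call takes 0.05 s, during which the arm holds its last target. There are 200 camera calls.

## Task

Get the bias tester ready for a run: throw the toggle switch on the tester's base fully over to on (away from the robot), then on the key console press green, blue, yellow and red in that order, one at a time, each fully home so that its white tell-tale pin sinks, and let each come up before the next. Leave the switch on, do not press the black key or turn the brass knob, and do not shift the other things on the table.

Things in the scene. Friction and masses are not known exactly. Their poses are not given: they have to be found in the camera images.
- console: Grey fixed key console, a flat box 120 x 310 x 45 mm (own x, y, z); origin at the centre of its underside on the table; its x points away from the robot when square on. Five key modules (110 x 52 x 6 mm plates, 56 mm apart) stand in a row along its y on its top; which colour stands in which place varies. All keys move straight down.
- tester: Green fixed base of the glass-plate tilt tester, 260 x 200 x 30 mm (own x, y, z), origin at the centre of its underside. Toggle switch at own (-85, -45) mm and brass tilt knob at own (-85, +55) mm, both on its top near its front (-x) edge; the hinged glass plate, 140 x 180 mm, lies over its rear (x from -12 to +132 mm), about 90 mm above the table.
- toggle (a joint): Angle of the steel toggle switch on the tester's base: 0 = off, leaning fully to the tester's -x (to the robot); 1.0 rad = on, leaning fully to the tester's +x (away from the robot), against its stop. It is upright at 0.5 and stays where it is left; it moves under about 1 N at its ball. Starts near off.
- toggle_tip (a point): Centre of the 26 mm ball on the end of the toggle switch, a 10 mm thick bar 60 mm long from its pivot to the ball centre; it swings about the tester's y axis. The pivot is 52 mm above the table at the tester's own (-85, -45) mm, on a small black block; the ball centre is about 105 mm above the table at either end of its swing.
- tilt_knob_edge (a point): A point on the knurled brass tilt knob (40 mm across) 18 mm off its axis; shows whether it has been turned. The knob is already set and is to be left alone.
- key_green_top (a point): Centre of the top of the green round key, 27 mm across, first. At rest it is 69 mm above the table, 18 mm above its module's plate.
- key_green (a joint): How far the green key is pressed: 0 = up, 0.006 m = fully home against its stop; a spring brings it up (about 1 N to start, about 4.5 N fully home, tell-tale included).
- pin_green (a joint): How far the green key's white tell-tale pin (8 mm across, 40 mm behind the key on the console's +x side) has sunk: 0 = stands 6 mm above the plate, 0.006 m = flush. Its key pushes it down and it stays down when the key comes up.
- key_blue_top (a point): Centre of the top of the blue round key, 27 mm across, second. At rest it is 69 mm above the table, 18 mm above its module's plate.
- key_blue (a joint): How far the blue key is pressed: 0 = up, 0.006 m = fully home against its stop; a spring brings it up (about 1 N to start, about 4.5 N fully home, tell-tale included).
- pin_blue (a joint): How far the blue key's white tell-tale pin (8 mm across, 40 mm behind the key on the console's +x side) has sunk: 0 = stands 6 mm above the plate, 0.006 m = flush. Its key pushes it down and it stays down when the key comes up.
- key_yellow_top (a point): Centre of the top of the yellow round key, 27 mm across, third. At rest it is 69 mm above the table, 18 mm above its module's plate.
- key_yellow (a joint): How far the yellow key is pressed: 0 = up, 0.006 m = fully home against its stop; a spring brings it up (about 1 N to start, about 4.5 N fully home, tell-tale included).
- pin_yellow (a joint): How far the yellow key's white tell-tale pin (8 mm across, 40 mm behind the key on the console's +x side) has sunk: 0 = stands 6 mm above the plate, 0.006 m = flush. Its key pushes it down and it stays down when the key comes up.
- key_red_top (a point): Centre of the top of the red round key, 27 mm across, fourth. At rest it is 69 mm above the table, 18 mm above its module's plate.
- key_red (a joint): How far the red key is pressed: 0 = up, 0.006 m = fully home against its stop; a spring brings it up (about 1 N to start, about 4.5 N fully home, tell-tale included).
- pin_red (a joint): How far the red key's white tell-tale pin (8 mm across, 40 mm behind the key on the console's +x side) has sunk: 0 = stands 6 mm above the plate, 0.006 m = flush. Its key pushes it down and it stays down when the key comes up.
- key_black_top (a point): Centre of the top of the black round key, 27 mm across, not in the sequence (it clears the set-up): leave it alone. At rest it is 69 mm above the table, 18 mm above its module's plate.
- bowl: Green lawn bowl, 122 mm across, 114 mm high, resting on the table; origin under its centre. A bystander.
- vial_block: Chrome level vial block, 90 x 30 x 26 mm with a green glass vial on top (33 mm in all), origin under its centre, long along its x. A bystander.
- square: Steel try square lying flat: blade 120 x 22 x 5 mm along its x, dark stock 18 x 75 x 14 mm; origin near the middle. A bystander.
- weight: Brass test weight, 36 mm across, 47 mm high, origin under its centre. A bystander.
- chalk_tin: Round red tin, 56 mm across, 30 mm high, origin under its centre. A bystander.
- jack_center (a point): Centre of the white jack, a ball 64 mm across, resting in a fixed black rubber ring 54 mm across and 12 mm high. A bystander.

How it is judged (in metres and radians):
On the way, in this order (a step that is already met when the one before it is completed fails the run):
1. the toggle switch is thrown to on (value of joint toggle above 0.8 rad), for 0.1 s.
2. the green key is pressed fully home while all other keys are up (value of joint key_green above 0.0048 m and value of joint each of key_blue, key_yellow, key_red below 0.0015 m and distance of key_black_top from where it was at the start of the episode below 0.003 m), for 0.05 s.
3. the blue key is pressed fully home while all other keys are up (value of joint key_blue above 0.0048 m and value of joint each of key_green, key_yellow, key_red below 0.0015 m and distance of key_black_top from where it was at the start of the episode below 0.003 m), for 0.05 s.
4. the yellow key is pressed fully home while all other keys are up (value of joint key_yellow above 0.0048 m and value of joint each of key_green, key_blue, key_red below 0.0015 m and distance of key_black_top from where it was at the start of the episode below 0.003 m), for 0.05 s.
5. the red key is pressed fully home while all other keys are up (value of joint key_red above 0.0048 m and value of joint each of key_green, key_blue, key_yellow below 0.0015 m and distance of key_black_top from where it was at the start of the episode below 0.003 m), for 0.05 s.
At the end, for the whole second after the job is handed in: The toggle switch is on (over 0.8 of 1.0 rad), the tell-tale pins of the green, blue, yellow and red keys are down (over 3.5 of 6 mm), these four keys are up again (within 1.5 mm), and the black key stands where it did (within 3 mm) (value of joint toggle above 0.8 rad and value of joint each of pin_green, pin_blue, pin_yellow, pin_red above 0.0035 m and value of joint each of key_green, key_blue, key_yellow, key_red below 0.0015 m and distance of key_black_top from where it was at the start of the episode below 0.003 m); the robot touches nothing.
It fails at once if the black key is pressed (distance of key_black_top from where it was at the start of the episode above 0.003 m).
It fails at once if a key is pressed out of order (its tell-tale is down before that of the key before it), or while the toggle switch is not on ((value of joint toggle below 0.75 rad and value of joint pin_green above 0.0035 m) or (value of joint pin_blue above 0.0035 m and value of joint pin_green below 0.003 m) or (value of joint pin_yellow above 0.0035 m and value of joint pin_blue below 0.003 m) or (value of joint pin_red above 0.0035 m and value of joint pin_yellow below 0.003 m)).
It fails at once if two keys are down at once (value of joint each of key_green, key_blue above 0.003 m or value of joint each of key_green, key_yellow above 0.003 m or value of joint each of key_green, key_red above 0.003 m or value of joint each of key_blue, key_yellow above 0.003 m or value of joint each of key_blue, key_red above 0.003 m or value of joint each of key_yellow, key_red above 0.003 m).
It fails at once if the brass knob is turned (more than about 20 degrees) (distance of tilt_knob_edge from where it was at the start of the episode above 0.006 m).
It fails at once if a bystander is shifted by more than 15 mm (distance of any of bowl, vial_block, square, weight, chalk_tin, jack_center from where it was at the start of the episode above 0.015 m).
It also fails if it takes over 50 s, if anything falls off the work surface, if the arm or the gripper's body presses on something with over 40 N, if the wrist force passes 120 N, or if a joint passes its speed limit or range.

## Working session

There is one attempt and no reset: what is moved stays moved. The work goes in short steps, Python scripts to look and compute and a tool call to move; the robot and the scene stay as the last step left them, time stands still between calls to the robot, and variables do not carry over. Pictures are saved under pics/ and viewed, about 8 in all and at most 12, crops included, and the job is handed in when it is done.

Besides the shell and the picture viewer there is one more tool, called after "Call:" as a command line: name --argument value ..., lists and objects as JSON in quotes. send_rows: Moves the arm, as the interface text tells. Its arguments: {"type":"object","properties":{"steps":{"type":"array","items":{"type":"array","items":{"type":"array","items":{"type":"number"}}}}},"required":["steps"]}

```bash
mkdir -p pics; cat > h.py <<'E'
import numpy as np, cv2
from scipy.spatial.transform import Rotation as R
from bench import arm, optics, job
def cloud(name):
    st=arm.read_state(); img,d=optics.get_image(name); c=optics.get_calibration(name); K=np.array(c["K"])
    v,u=np.mgrid[:420,:560]; p=np.stack([(u-K[0,2])/K[0,0]*d,(v-K[1,2])/K[1,1]*d,d],-1)
    if name=="wrist":
        H=np.array(c["hand_eye"]); p=p@H[:3,:3].T+H[:3,3]
        w=p@R.from_quat(st["ee_rot"]).as_matrix().T+np.array(st["position"])
    else:
        M=cv2.Rodrigues(np.array(c["rvec"],float))[0]; w=(p-np.array(c["tvec"],float).ravel())@M
    w[d==0]=np.nan
    return img,w
E
python3 - <<'E'
from h import *
for n in("top","scene"):
    i,w=cloud(n); cv2.imwrite(f"pics/{n}.png",i); np.save(f"pics/{n}.npy",w); np.save(f"pics/{n}_i.npy",i)
s=arm.read_state(); print(s["clock"],s["position"],s["ee_rot"],s["gripper_width"])
E
```

```text
0.1 [218.67370067 584.94605298 230.31978392] [ 9.84022681e-01 -1.78040443e-01 -1.41579914e-04  9.71041813e-04] 85.43831743732082
```

View pics/top.png

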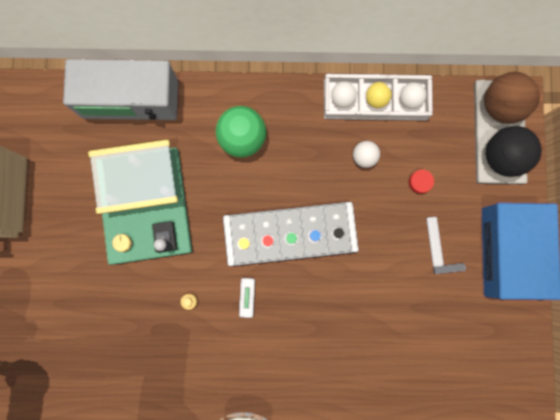

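View pics/scene.png

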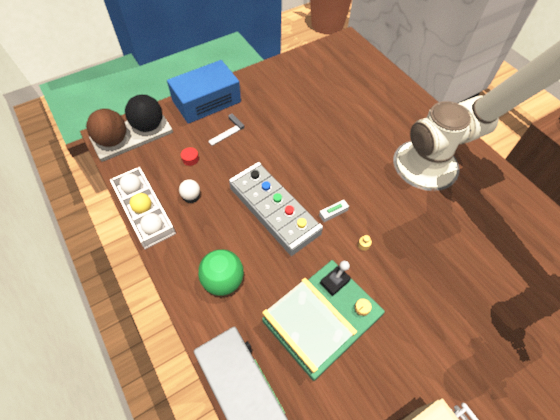

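The top view has the keys in a row from (244,243) to (339,233): yellow, red, green, blue, black. The toggle ball is at (160,244), the knob at (121,243), the weight at (189,302) and the vial block at (247,298). Next I measure these.

```bash
python3 - <<'E'
import numpy as np,cv2
for n in("top","scene"):
    i=np.load(f"pics/{n}_i.npy"); w=np.load(f"pics/{n}.npy")
    hsv=cv2.cvtColor(i,cv2.COLOR_BGR2HSV); h,s,v=cv2.split(hsv)
    zk=(w[...,2]>60)&(w[...,2]<80)
    ms={"green":(h>50)&(h<80)&(s>150),"blue":(h>95)&(h<125)&(s>150),"yellow":(h>22)&(h<38)&(s>140),"red":((h<8)|(h>172))&(s>170)}
    con={"top":(220,200,140,70),"scene":(225,160,100,95)}[n]
    x,y,a,b=con; box=np.zeros(h.shape,bool); box[y:y+b,x:x+a]=1
    P={}
    for c,m in ms.items():
        k=m&box&(w[...,2]>55); p=w[k]; 
        P[c]=(np.nanmin(p[:,:2],0)+np.nanmax(p[:,:2],0))/2 if len(p) else None
        print(n,c,k.sum(),np.nanmedian(p,0).round(1),P[c].round(1))
    k=(v<60)&box&(w[...,2]>55);print(n,"black",k.sum(),np.nanmedian(w[k],0).round(1))
    x,y,a,b={"top":(148,215,40,45),"scene":(315,255,45,45)}[n]
    q=w[y:y+b,x:x+a].reshape(-1,3); q=q[(q[:,2]>97)&(q[:,2]<125)]
    print(n,"ball",len(q),q.mean(0).round(1),q.min(0).round(1),q.max(0).round(1))
    # glass/base outline
    m=((h>60)&(h<90)&(s>90)&(w[...,2]>22)&(w[...,2]<38)); x,y,a,b={"top":(85,140,110,130),"scene":(255,255,135,125)}[n]
    mm=np.zeros_like(m); mm[y:y+b,x:x+a]=m[y:y+b,x:x+a]; q=w[mm][:,:2].astype(np.float32)
    print(n,"base rect",cv2.minAreaRect(q), len(q))
    q=w[y:y+b,x:x+a].reshape(-1,3); kk=ms["yellow"][y:y+b,x:x+a].ravel()&(q[:,2]<75)&(q[:,2]>35); print("knob",np.nanmedian(q[kk],0))
    if n=="top": print(w[302,189],w[298,247],w[130,240],"max z along",np.nanmax(w[...,2]))
E
```

```text
return np.nanmean(a, axis, out=out, keepdims=keepdims)
Traceback (most recent call last):
AttributeError: 'NoneType' object has no attribute 'round'
```

```bash
python3 - <<'E'
import numpy as np,cv2
for n,pts in(("top",[(244,243),(268,241),(292,239),(315,236),(339,233),(160,244),(121,243),(189,302),(247,298),(240,230)]),("scene",[(302,223),(290,210),(278,198),(266,186),(255,174),(344,266),(363,307)])):
    i=np.load(f"pics/{n}_i.npy"); w=np.load(f"pics/{n}.npy"); hsv=cv2.cvtColor(i,cv2.COLOR_BGR2HSV)
    for u,v in pts: print(n,u,v,hsv[v,u],w[v,u].round(1),np.nanmax(w[v-4:v+5,u-4:u+5,2]).round(1))
E
```

```text
top 244 243 [ 30 110 255] [510.6   2.6  69.5] 75.8
top 268 241 [  1 148 255] [516.  -53.2  67.6] 75.8
top 292 239 [ 67 111 226] [ 521.  -109.    72.6] 75.8
top 315 236 [106 132 241] [ 528.8 -162.8   69.6] 73.8
top 339 233 [17 24 73] [ 536.5 -218.8   70.6] 74.8
top 160 244 [ 13  10 231] [503.9 187.4 119.5] 125.6
top 121 243 [ 27  92 255] [507.6 291.3  59.5] 63.8
top 189 302 [ 25 100 255] [371.7 130.6  44.9] 52.5
top 247 298 [ 64  65 204] [381.9  -4.9  34.6] 36.8
top 240 230 [ 19   9 215] [542.2  13.7  49.1] 60.7
scene 302 223 [ 30  95 255] [513.3  10.7  73.2] 74.1
scene 290 210 [  1 157 255] [518.6 -44.7  72.1] 75.0
scene 278 198 [ 66 124 246] [ 525.3 -100.4   69.3] 75.5
scene 266 186 [106 161 250] [ 533.5 -156.5   69.5] 76.8
scene 255 174 [27 34 74] [ 539.4 -213.    69.8] 75.9
scene 344 266 [ 20   3 253] [508.4 194.1 117.2] 123.9
scene 363 307 [ 29  87 255] [512.7 295.7  60.4] 63.3
```

```bash
cat > m.py <<'E'
from h import *
def keys(i,w,box,smin=75):
    h,s,v=cv2.split(cv2.cvtColor(i,cv2.COLOR_BGR2HSV)); z=w[...,2]
    b=np.zeros(h.shape,bool); x,y,a,c=box; b[y:y+c,x:x+a]=1
    out={}
    for n,m in {"green":(h>50)&(h<80)&(s>smin),"blue":(h>98)&(h<125)&(s>smin),"yellow":(h>24)&(h<38)&(s>smin),"red":((h<8)|(h>172))&(s>smin),"black":v<95}.items():
        k=(m&b&(z>62)&(z<80)).astype(np.uint8); nn,l,st,ce=cv2.connectedComponentsWithStats(k)
        if nn<2: continue
        j=1+st[1:,4].argmax(); q=w[l==j]; out[n]=np.r_[q.mean(0),ce[j],st[j,4]].round(1)
    return out
E
python3 - <<'E'
from m import *
for n,bx in(("top",(220,200,140,70)),("scene",(225,160,100,95))):
    i=np.load(f"pics/{n}_i.npy"); w=np.load(f"pics/{n}.npy")
    for k,q in keys(i,w,bx).items(): print(n,k,q)
    x,y,a,b={"top":(148,215,40,45),"scene":(315,255,45,45)}[n]
    q=w[y:y+b,x:x+a].reshape(-1,3); q=q[(q[:,2]>97)&(q[:,2]<125)]
    A=np.c_[2*q,np.ones(len(q))]; s=np.linalg.lstsq(A,(q**2).sum(1),rcond=None)[0]
    print(n,"ball",len(q),q.mean(0).round(1),"sphere",s[:3].round(1),np.sqrt(s[3]+s[:3]@s[:3]))
    h,s,v=cv2.split(cv2.cvtColor(i,cv2.COLOR_BGR2HSV))
    m=((h>60)&(h<95)&(s>60)&(w[...,2]>20)&(w[...,2]<42)); x,y,a,b={"top":(85,140,110,130),"scene":(255,255,135,125)}[n]
    mm=np.zeros_like(m); mm[y:y+b,x:x+a]=m[y:y+b,x:x+a]; q=w[mm][:,:2].astype(np.float32)
    print(n,"base rect",cv2.minAreaRect(q), len(q))
E
```

```text
top green [ 523.6 -106.9   69.5  291.   237.9   70. ]
top blue [ 530.4 -162.4   69.6  314.8  235.3   78. ]
top yellow [510.7   3.8  69.8 243.5 242.9  88. ]
top red [517.7 -51.5  69.2 267.3 240.2  91. ]
top black [ 537.6 -217.7   69.6  338.5  232.5   52. ]
top ball 108 [503.3 189.7 116.7] sphere [503.6 191.1 110.5] 11.89577521423661
top base rect ((600.3096923828125, 250.60824584960938), (256.25006103515625, 198.0883331298828), 9.03596019744873) 3496
scene green [ 525.1 -104.7   69.4  277.3  196.9   50. ]
scene blue [ 532.2 -160.7   69.2  265.7  184.9   53. ]
scene yellow [511.2   5.3  70.3 301.5 221.8  57. ]
scene red [518.  -50.1  70.1 289.2 209.   62. ]
scene black [ 540.  -214.1   68.9  254.6  174.    42. ]
scene ball 82 [506.4 192.4 116.1] sphere [540.5 202.3 118.5] 38.48308025457444
scene base rect ((601.9736938476562, 252.7220916748047), (257.1774597167969, 198.5538330078125), 9.182426452636719) 2225
```

Call:
send_rows --steps '[[[0,0,0,-0.104,0],[0,0,0,-0.104,0],[0,0,0,-0.104,0],[0,0,0,-0.104,0],[0,0,0,-0.104,0],[0,0,0,0,0]]]'

```text
clock: 0.6
position: [218.0, 583.0, 226.3]
ee_rot: [0.996, 0.093, -0.002, 0.005]
contact_force: [-0.2, -0.3, 0.3]
gripper_width: 12.5
```

```bash
cat > d.py <<'E'
import sys
from h import *
t=np.array(sys.argv[1:4],float); s=arm.read_state(); M=R.from_quat(s["ee_rot"]).as_matrix()
print(s["clock"],np.round(s["position"],1),"yaw",np.degrees(np.arctan2(M[1,0],M[0,0])).round(1),"F",np.round(s["contact_force"],1),"w",round(s["gripper_width"],1))
print("cm in tool",(M.T@(t-s["position"])/10).round(2))
E
python3 d.py 452 181 200
```

```text
0.6 [218.  583.  226.3] yaw 10.7 F [-0.2 -0.3  0.3] w 12.5
cm in tool [15.58 43.81  2.94]
```

Call:
send_rows --steps '[[[1.3,3.65,0.1,0,0],[1.3,3.65,0.1,0,0],[1.3,3.65,0.1,0,0],[1.3,3.65,0.1,0,0],[1.3,3.65,0.1,0,0],[1.3,3.65,0.1,0,0],[1.3,3.65,0.1,0,0],[1.3,3.65,0.1,0,0],[1.3,3.65,0.1,0,0],[1.3,3.65,0.1,0,0]]]'

```text
clock: 1.43
position: [412.1, 237.0, 214.4]
ee_rot: [0.996, 0.085, -0.003, 0.006]
contact_force: [0.4, 0.5, 0.2]
gripper_width: -0.2
```

```bash
python3 d.py 452 181 200
```

```text
1.4333 [412.1 237.  214.4] yaw 9.7 F [0.4 0.5 0.2] w -0.2
cm in tool [3.   6.17 1.5 ]
```

Call:
send_rows --steps '[[[1.0,2.0,0,0,0],[1.0,2.0,0,0,0],[0.7,2.0,0,0,0],[0,0,0,0,0],[0,0,0,0,0]]]'

```text
clock: 1.85
position: [450.8, 171.8, 214.2]
ee_rot: [0.997, 0.072, -0.004, 0.007]
contact_force: [0.5, -0.1, -0.1]
gripper_width: -0.0
```

```bash
python3 d.py 452 181 95; python3 - <<'E'
from h import *
i,w=cloud("wrist"); cv2.imwrite("pics/w1.png",i); np.save("pics/w1.npy",w)
k=(abs(w[...,0]-505)<40)&(abs(w[...,1]-190)<30)&(w[...,2]>97)&(w[...,2]<126); q=w[k]
print(len(q),np.median(q,0),q.min(0),q.max(0),w[...,2][~np.isnan(w[...,2])].max())
A=np.c_[2*q,np.ones(len(q))]; s=np.linalg.lstsq(A,(q**2).sum(1),rcond=None)[0]
print(s[:3].round(1),np.sqrt(s[3]+s[:3]@s[:3]))
E
```

```text
1.85 [450.8 171.8 214.2] yaw 8.3 F [ 0.5 -0.1 -0.1] w -0.0
cm in tool [ 0.36 -1.06 11.9 ]
1018 [505.20462151 189.4242905  117.02315361] [491.44409413 176.91748976 106.35404837] [516.92410743 202.37835445 121.50355519] 309.67643340193933
[504.2 189.6 108. ] 12.629717266567846
```

View pics/w1.png

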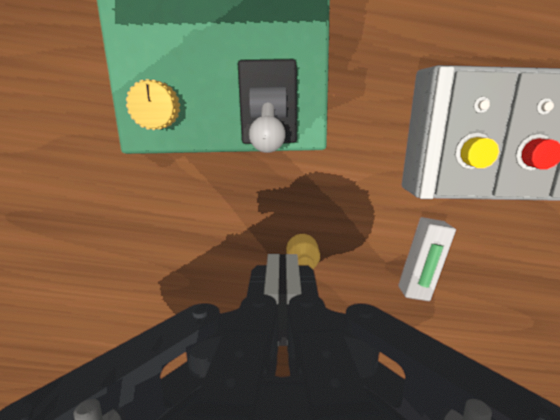

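The wrist view has the ball at (267,132) in front of its black block, the knob at (152,104), and the yellow and red keys on the right. Its sphere fit puts the ball at (504,190,108), which agrees with the top camera. Next I descend behind the ball.

Call:
send_rows --steps '[[[0,-1.1,0,0,0],[0,0,3.0,0,0],[0,0,3.0,0,0],[0,0,3.0,0,0],[0,0,2.4,0,0],[0,0,0,0,0],[0,0,0,0,0]]]'

```text
clock: 2.48
position: [448.2, 192.9, 99.1]
ee_rot: [0.997, 0.075, 0.0, 0.004]
contact_force: [0.1, 0.4, 2.0]
gripper_width: 0.1
```

```bash
python3 d.py 524 194 95
```

```text
2.4833 [448.2 192.9  99.1] yaw 8.6 F [0.1 0.4 2. ] w 0.1
cm in tool [7.51 1.02 0.41]
```

Call:
send_rows --steps '[[[0,0.6,0.1,0,0],[0,0.3,0.1,0,0],[0,0,0,0,0],[0,0,0,0,0]]]'

```text
clock: 2.82
position: [451.4, 187.1, 101.3]
ee_rot: [0.997, 0.077, 0.004, 0.002]
contact_force: [0.7, -0.0, -0.4]
gripper_width: -0.2
```

```bash
python3 d.py 524 194 96
```

```text
2.8167 [451.4 187.1 101.3] yaw 8.8 F [ 0.7 -0.  -0.4] w -0.2
cm in tool [7.27 0.43 0.58]
```

Call:
send_rows --steps '[[[0.8,0.05,0.1,0,0],[0.8,0.05,0.1,0,0],[0.8,0.05,0.1,0,0],[0.8,0.05,0.1,0,0],[0.8,0.05,0.1,0,0],[0.8,0.05,0,0,0],[0.8,0.05,0,0,0],[0.8,0.05,0,0,0]]]'

```text
clock: 3.48
position: [521.5, 193.0, 98.8]
ee_rot: [0.997, 0.076, 0.004, 0.001]
contact_force: [-2.3, 0.9, -1.0]
gripper_width: 0.2
```

```bash
python3 d.py 530 195 96
```

```text
3.4833 [521.5 193.   98.8] yaw 8.7 F [-2.3  0.9 -1. ] w 0.2
cm in tool [ 0.87 -0.07  0.29]
```

Call:
send_rows --steps '[[[0.4,0,0.1,0,0],[0.4,0,0.1,0,0],[0.3,0,0,0,0],[0.3,0,0,0,0]]]'

```text
clock: 3.82
position: [530.1, 192.4, 94.6]
ee_rot: [0.997, 0.075, -0.006, 0.005]
contact_force: [-9.9, -0.1, 7.7]
gripper_width: -0.3
```

```bash
python3 d.py 530 195 96
```

```text
3.8167 [530.1 192.4  94.6] yaw 8.5 F [-9.9 -0.1  7.7] w -0.3
cm in tool [ 0.02 -0.26 -0.14]
```

Call:
send_rows --steps '[[[0.3,0,0,0,0],[0.3,0,0,0,0],[-1,0,0,0,0],[-2,0,0,0,0],[-2,0,-1.0,0,0],[0,0,-3.0,0,0],[0,0,-3,0,0],[0,0,-3,0,0],[0,0,0,0,0]]]'

```text
clock: 4.57
position: [482.1, 185.4, 196.2]
ee_rot: [0.997, 0.075, -0.014, 0.009]
contact_force: [0.7, -0.2, 0.5]
gripper_width: 0.5
```

```bash
python3 d.py 524 -106 130; python3 - <<'E'
from h import *
i,w=cloud("wrist"); cv2.imwrite("pics/w2.png",i)
k=(abs(w[...,0]-530)<50)&(abs(w[...,1]-195)<30)&(w[...,2]>97)&(w[...,2]<126); q=w[k]
A=np.c_[2*q,np.ones(len(q))]; s=np.linalg.lstsq(A,(q**2).sum(1),rcond=None)[0]
print(len(q),s[:3].round(1),np.sqrt(s[3]+s[:3]@s[:3]))
E
```

```text
4.5667 [482.1 185.4 196.2] yaw 8.6 F [ 0.7 -0.2  0.5] w 0.5
cm in tool [-1.000e-02  2.933e+01  7.080e+00]
1246 [553.9 197.8 104.8] 12.57830104612128
```

View pics/w2.png

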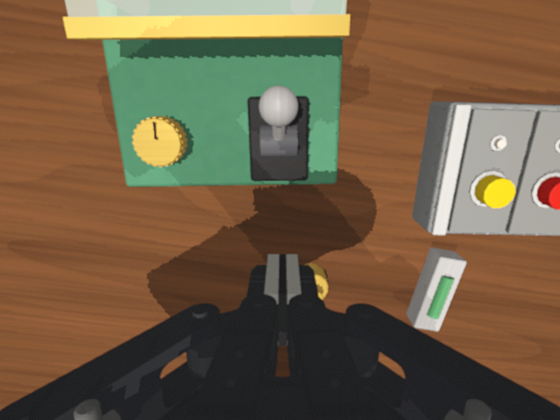

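The wrist view has the ball at (278,106), leaning away. Its fit is 30 mm beyond the pivot, so the switch is fully on. The knob mark looks unchanged. Next is the green key.

Call:
send_rows --steps '[[[0,3.6,0,0,0],[0,3.6,0,0,0],[0,3.6,0,0,0],[0,3.6,0,0,0],[0,3.6,0,0,0],[0,3.6,0,0,0],[0,3.6,0.5,0,0],[0,2.5,1,0,0],[0,0,0,0,0],[0,0,0,0,0]]]'

```text
clock: 5.45
position: [525.1, -99.7, 175.1]
ee_rot: [0.997, 0.077, -0.017, 0.008]
contact_force: [0.5, 0.2, -0.1]
gripper_width: -0.3
```

```bash
python3 d.py 524.3 -106 85; python3 - <<'E'
from m import *
i,w=cloud("wrist"); cv2.imwrite("pics/w3.png",i)
for k,q in keys(i,w,(0,0,560,420)).items(): print(k,q)
E
```

```text
5.45 [525.1 -99.7 175.1] yaw 8.9 F [ 0.5  0.2 -0.1] w -0.3
cm in tool [0.14 0.49 9.02]
green [ 526.  -107.4   68.3  290.7  203.3  898. ]
blue [ 532.8 -162.3   68.3  361.6  205.1  907. ]
yellow [512.7   2.4  68.4 146.4 199.1 817. ]
red [519.2 -52.6  68.3 219.1 201.3 941. ]
black [ 539.6 -217.    68.1  431.7  206.9  895. ]
```

View pics/w3.png

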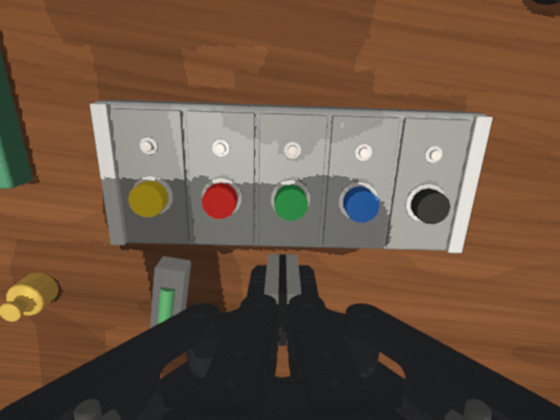

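The wrist view has the row of keys at about rows 200–206, with all pins up. All three cameras agree within 2 mm. I line up over green and descend.

Call:
send_rows --steps '[[[0,0.4,2.5,0,0],[0,0.3,2.5,0,0],[0,0,2.0,0,0],[0,0,1.0,0,0],[0,0,0,0,0],[0,0,0,0,0]]]'

```text
clock: 6.0
position: [525.4, -102.5, 92.8]
ee_rot: [0.997, 0.082, -0.015, 0.008]
contact_force: [0.3, 0.6, 0.4]
gripper_width: 0.2
```

```bash
python3 d.py 525 -106.7 62
```

```text
6.0 [ 525.4 -102.5   92.8] yaw 9.4 F [0.3 0.6 0.4] w 0.2
cm in tool [-0.01  0.37  3.08]
```

Call:
send_rows --steps '[[[0,0.3,1.0,0,0],[0,0.1,0.6,0,0],[0,0,0,0,0]]]'

```text
clock: 6.25
position: [527.6, -105.1, 77.7]
ee_rot: [0.996, 0.084, -0.012, 0.008]
contact_force: [-0.7, -1.0, -0.3]
gripper_width: 0.3
```

```bash
python3 d.py 525 -106.7 62
```

```text
6.25 [ 527.6 -105.1   77.7] yaw 9.6 F [-0.7 -1.  -0.3] w 0.3
cm in tool [-0.24  0.1   1.58]
```

Call:
send_rows --steps '[[[-0.1,0.1,0.5,0,0],[0,0,0.4,0,0],[0,0,0.4,0,0],[0,0,0.3,0,0],[0,0,0.3,0,0]]]'

```text
clock: 6.67
position: [527.9, -106.5, 62.5]
ee_rot: [0.996, 0.085, -0.011, 0.009]
contact_force: [-12.3, 7.5, 38.0]
gripper_width: 0.1
```

38 N is well over the 4.5 N spring, so green is home. I lift and look at the pin by depth.

Call:
send_rows --steps '[[[0,0,0,0,0],[0,0,-1.5,0,0],[0,0,-2.5,0,0],[0,0,-2.0,0,0],[0,0,-2.0,0,0],[0,0,0,0,0]]]'

```text
clock: 7.17
position: [529.7, -105.2, 147.1]
ee_rot: [0.996, 0.085, -0.01, 0.009]
contact_force: [0.9, 0.0, 0.5]
gripper_width: 0.0
```

```bash
cat > pins.py <<'E'
from m import *
i,w=cloud("wrist"); kk=keys(i,w,(0,0,560,420)); ps=[]
ax=np.array([.9923,.1240])
for k,q in kk.items():
    c=q[:2]+40*ax; d=np.hypot(w[...,0]-c[0],w[...,1]-c[1])
    print(k,q[:3],"pin z",np.nanpercentile(w[...,2][d<3],60).round(1),"plate z",np.nanmedian(w[...,2][(d>7)&(d<11)]).round(1))
    u,v=[int(np.nanmean(a[d<3])) for a in np.mgrid[:420,:560]]; ps.append(i[max(u-20,0):u+60,max(v-35,0):v+35])
E
python3 d.py 532 -162 78; python3 pins.py
```

```text
7.1667 [ 529.7 -105.2  147.1] yaw 9.8 F [0.9 0.  0.5] w 0.0
cm in tool [-0.58  5.52  7.02]
green [ 526.2 -107.4   68.3] pin z 51.9 plate z 50.6
blue [ 533.  -162.3   68.2] pin z 56.4 plate z 50.7
yellow [512.7   2.5  68.4] pin z 56.3 plate z 50.7
red [519.4 -52.6  68.3] pin z 56.7 plate z 50.7
black [ 539.8 -216.8   68. ] pin z 55.7 plate z 50.7
```

The green pin has sunk and the key is back up. Next is blue.

Call:
send_rows --steps '[[[-0.2,2.8,0.5,0,0],[-0.2,2.4,1.5,0,0],[0,0.2,2.0,0,0],[0,0,1.5,0,0],[0,0,0,0,0],[0,0,0,0,0]]]'

```text
clock: 7.72
position: [531.3, -162.1, 86.1]
ee_rot: [0.996, 0.085, -0.012, 0.008]
contact_force: [0.6, -0.7, 0.1]
gripper_width: -0.2
```

```bash
python3 d.py 532.3 -162 62
```

```text
7.7167 [ 531.3 -162.1   86.1] yaw 9.7 F [ 0.6 -0.7  0.1] w -0.2
cm in tool [ 0.16 -0.03  2.41]
```

Call:
send_rows --steps '[[[0,0,0.9,0,0],[0,0,0.6,0,0],[0,0,0.4,0,0],[0,0,0.3,0,0],[0,0,0.2,0,0]]]'

```text
clock: 8.13
position: [531.9, -162.3, 62.9]
ee_rot: [0.996, 0.086, -0.011, 0.009]
contact_force: [-5.0, 2.4, 17.2]
gripper_width: 0.2
```

Blue is home at 17 N. I lift and move to yellow.

Call:
send_rows --steps '[[[0,0,0,0,0],[0,0,-1.5,0,0],[0,0,-2.5,0,0],[0,0,-2.0,0,0],[0,0,-2.0,0,0],[0,0,0,0,0]]]'

```text
clock: 8.63
position: [534.1, -159.5, 146.8]
ee_rot: [0.996, 0.087, -0.011, 0.009]
contact_force: [0.3, 0.0, -0.0]
gripper_width: -0.0
```

```bash
python3 pins.py; python3 d.py 512.3 3 78
```

```text
green [ 526.3 -108.2   68.3] pin z 51.9 plate z 50.8
blue [ 533.  -163.    68.3] pin z 51.8 plate z 50.6
yellow [512.9   2.   68.4] pin z 56.3 plate z 50.8
red [519.4 -53.5  68.2] pin z 56.4 plate z 50.7
black [ 539.7 -217.8   68.2] pin z 56.6 plate z 50.6
8.6833 [ 532.9 -159.2  144.9] yaw 9.9 F [-1.  -0.7 -0.6] w 0.2
cm in tool [  0.95 -16.43   6.42]
```

Call:
send_rows --steps '[[[0.15,-3.4,0,0,0],[0.15,-3.4,0,0,0],[0.15,-3.4,0,0,0],[0.15,-3.2,0,0,0],[0.1,-2.0,1.0,0,0],[0,-0.5,2.0,0,0],[0,0,1.5,0,0],[0,0,0.5,0,0],[0,0,0,0,0],[0,0,0,0,0]]]'

```text
clock: 9.52
position: [507.8, 5.1, 85.7]
ee_rot: [0.996, 0.085, -0.014, 0.008]
contact_force: [-0.3, 0.4, 0.5]
gripper_width: -0.2
```

```bash
python3 d.py 512.3 3 62
```

```text
9.5167 [507.8   5.1  85.7] yaw 9.8 F [-0.3  0.4  0.5] w -0.2
cm in tool [0.48 0.25 2.36]
```

Call:
send_rows --steps '[[[0.3,0.2,0.8,0,0],[0.1,0,0.6,0,0],[0,0,0.4,0,0],[0,0,0.3,0,0],[0,0,0.2,0,0]]]'

```text
clock: 9.93
position: [514.1, 2.5, 63.0]
ee_rot: [0.996, 0.084, -0.011, 0.007]
contact_force: [-2.2, 1.6, 9.5]
gripper_width: -0.1
```

Call:
send_rows --steps '[[[0,0,0.25,0,0],[0,0,0,0,0]]]'

```text
clock: 10.1
position: [514.2, 2.5, 63.9]
ee_rot: [0.996, 0.085, -0.011, 0.008]
contact_force: [-1.3, 0.4, 2.9]
gripper_width: -0.0
```

Call:
send_rows --steps '[[[0,0,0.4,0,0],[0,0,0.3,0,0]]]'

```text
clock: 10.27
position: [514.7, 2.4, 62.7]
ee_rot: [0.996, 0.086, -0.011, 0.009]
contact_force: [-10.1, 4.1, 26.3]
gripper_width: -0.0
```

Call:
send_rows --steps '[[[0,0,0,0,0],[0,0,-1.5,0,0],[0,0,-2.5,0,0],[0,0,-2.0,0,0],[0,0,-2.0,0,0],[0,0,0,0,0]]]'

```text
clock: 10.77
position: [516.2, 3.1, 148.2]
ee_rot: [0.996, 0.086, -0.01, 0.009]
contact_force: [1.4, 0.1, -0.2]
gripper_width: -0.0
```

```bash
python3 pins.py; python3 d.py 519 -52.6 78
```

```text
green [ 526.  -105.9   68.1] pin z 51.5 plate z 50.6
blue [ 532.7 -161.    67.9] pin z 51.7 plate z 50.7
yellow [512.6   3.9  68.3] pin z 51.8 plate z 50.7
red [519.3 -51.2  68.2] pin z 56.3 plate z 50.6
black [527.9 178.3  63.1] pin z 30.0 plate z 30.5
10.8167 [514.9   3.  146.3] yaw 9.8 F [ 0.2  0.7 -0.5] w -0.3
cm in tool [-0.38  5.43  6.93]
```

Yellow's pin is down. Black is out of frame here, so that row of the printout is meaningless. Next is red.

Call:
send_rows --steps '[[[-0.2,2.7,0.5,0,0],[-0.1,2.4,1.5,0,0],[0,0.2,2.0,0,0],[0,0,1.5,0,0],[0,0,0,0,0],[0,0,0,0,0]]]'

```text
clock: 11.32
position: [518.3, -53.6, 87.2]
ee_rot: [0.996, 0.085, -0.012, 0.008]
contact_force: [0.3, 0.3, 0.0]
gripper_width: -0.1
```

```bash
python3 d.py 519 -52.3 62
```

```text
11.3167 [518.3 -53.6  87.2] yaw 9.8 F [0.3 0.3 0. ] w -0.1
cm in tool [ 0.16 -0.15  2.52]
```

Call:
send_rows --steps '[[[0,0,0.9,0,0],[0,0,0.6,0,0],[0,0,0.4,0,0],[0,0,0.4,0,0],[0,0,0.3,0,0]]]'

```text
clock: 11.73
position: [518.8, -53.6, 62.7]
ee_rot: [0.996, 0.087, -0.012, 0.009]
contact_force: [-9.3, 4.1, 31.6]
gripper_width: -0.2
```

Call:
send_rows --steps '[[[0,0,0,0,0],[0,0,-1.5,0,0],[0,0,-2.5,0,0],[0,0,-2.5,0,0],[0,0,-3.0,0,0],[0,0,-3.0,0,0],[0,0,0,0,0],[0,0,0,0,0]]]'

```text
clock: 12.4
position: [522.2, -49.2, 194.8]
ee_rot: [0.996, 0.089, -0.01, 0.009]
contact_force: [-0.1, 0.7, -0.1]
gripper_width: -0.4
```

```bash
python3 pins.py; python3 - <<'E'
from h import *
i,w=cloud("wrist"); cv2.imwrite("pics/w4.png",i)
i,w=cloud("scene"); cv2.imwrite("pics/s2.png",i)
i,w=cloud("top"); k=(abs(w[...,0]-530)<50)&(abs(w[...,1]-195)<30)&(w[...,2]>97)&(w[...,2]<126); print("ball",w[k].mean(0))
print(arm.read_state()["contact_force"])
E
```

```text
green [ 525.9 -106.8   68.3] pin z 51.8 plate z 50.7
blue [ 532.6 -161.6   68.1] pin z 51.8 plate z 50.6
yellow [512.5   3.2  68.4] pin z 51.8 plate z 50.7
red [519.2 -51.9  68.4] pin z 51.7 plate z 50.6
black [ 539.6 -216.5   67.9] pin z 55.7 plate z 50.6
ball [nan nan nan]
[ 0.19074296 -0.20923782 -1.00882521]<stdin>:4: RuntimeWarning: Mean of empty slice.
  ret = um.true_divide(
```

View pics/w4.png

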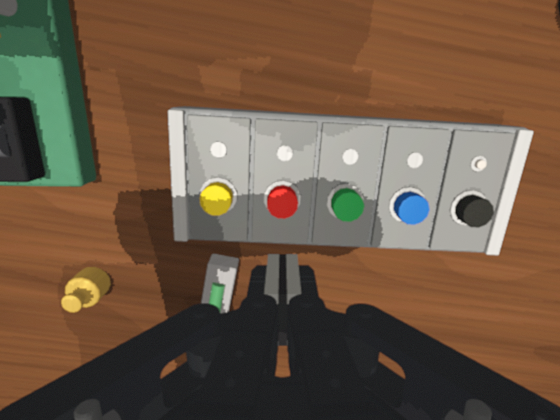

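View pics/s2.png

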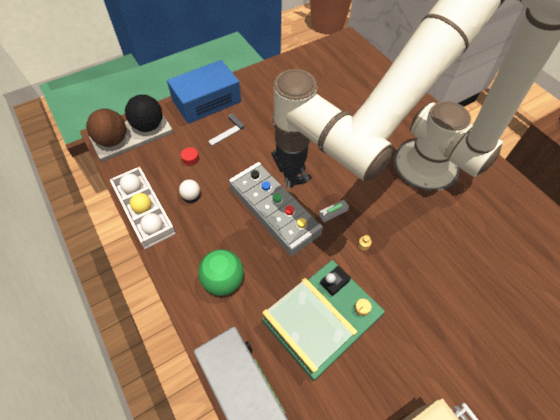

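Wrist view: four pins are flush at about row 155, and only black's pin, at (479,163), is still up. Scene view: the toggle leans away at (330,278) and the bystanders are in place. The arm is clear, so I hand in.

```bash
python3 -c "
from bench import job; print(job.job_done())"
```

```text
the job is handed in; nothing more can be done
None
```

I threw the toggle fully on, then pressed green, blue, yellow and red in that order, letting each come up before the next. I handed the job in at about 12.5 s on the robot's clock, with the arm clear above the console; no verdict was reported.

**Last checks:**
- **Pins and keys:** The four pins read about 51.8 mm, against 56.4 mm before pressing. All four keys are back at about 68.3 mm. The black key and its pin are unchanged.
- **Toggle:** After the throw, the ball measured 30 mm beyond its pivot, which is fully on. The final scene picture still shows it leaning away.
- **Knob and bystanders:** Nothing looks moved in the final scene picture. I judged this by eye and did not measure it.

**What failed or was uneven:**
- **Ball re-measurement:** The last check of the ball from the top camera gave no reading, probably because the arm blocked the view.
- **Yellow press:** The force eased from 9.5 N to 2.9 N, so I pressed further without lifting, to 26 N.
- **Press force:** The highest force read at the fingertips was about 38 N along z, on green.

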